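# Back the bean mill off and open its hopper for cleaning

## Robot

A 7-joint arm with a two-finger parallel gripper is mounted at the origin on the work surface. World frame = base frame: x ahead of the robot, y to its left, z up, the work surface at z = 0. Lengths are in m, angles in degrees, forces in N, time in s.
With the tool pointing down it reaches from about 0.425 to 0.95 m from the base axis. Payload 4.7 kg.
Tool frame: the origin (TCP) lies on the centre line of the jaws, within the pads' length; the fingertips stand 11 mm ahead of it and the grasp point (between the pads) lies 8 mm behind it (arm.finger_overhang is the distance from the TCP to the fingertips, in m); z points along the fingers, y is the line along which they close (so a half turn about z gives the same grasp; the last joint's range is limited). The gripper opens to 87 mm and grips with 3 to 60 N. Pads are 19 mm wide; open, the fingers measure 117 mm over their backs; the gripper's body (75 mm by 190 mm) begins 51 mm behind the grasp point.
Start: joints at [-77.172, 26.849, -2.785, 87.806, 1.381, 65.374, -4.715], TCP at [0.169, 0.654, 0.205] pointing down, gripper open.
Joint ranges: [-148.3, 148.3], [-19.14, 114.17], [-79.39, 73.82], [5.75, 140.21], [-59.74, 239.74], [12.07, 113.84], [-152.46, 152.46]. Speed limits (degrees/s): [147.25, 147.25, 180, 180, 180, 180, 180].

## Interface

Orientations are given as a 3x3 rotation matrix whose columns are the frame's x, y, z axes.
In Python, from cell import telemetry, viewer, arm gives the robot as it stands. The module is installed in compiled form; this text tells all that it offers.
- The arm moves only by the shell command python3 -m jog 'ROWS' [OPENING]. ROWS is JSON, a list of rows, each an object with "linear": the shift along the tool's x, y, z in cm, a list of three; "roll": the turn about the tool's z in rad. In form: [{"linear": [tx, ty, tz], "roll": roll}, ...]. A call has 1 to 20 rows; each row is the pose to reach, as a shift and turn from the pose commanded when the call began, along the tool's axes at that moment; what a row does not reach only later rows make up. A row lasts 1/10 s, in which the tool goes at most 50 mm and 8.59 degrees, less where a joint would pass 70% of its speed; a pose out of reach is approached as far as the arm can. A call with a gripper value outside its range is refused whole. OPENING is the opening, from 0 (shut) to 1 (fully open), set as the call begins (- or left out, the last holds). The fingers move at their own pace and stop on an object; the grip force is fixed at half the most. Time passes only in rows, so rows that repeat a pose let the fingers close. It gives the time, the measured TCP pose, the force, the opening and the grip force at its end, in the units of the state.
- telemetry.read_state(): the state, without advancing time (a new reading comes with each control period).
- viewer.get_image(name): name is "side" or "top" or "wrist"; returns the picture (420x560x3 uint8, red, green, blue); there is no depth.
- viewer.calibration(name): a dict with "fx", "fy", "cx", "cy" (pixels), "rvec" (rotation vector, rad) and "tvec" (3), from world to camera coordinates, as OpenCV has them; the wrist camera has in their place "tool_from_camera" (4x4, takes a point from camera to tool coordinates, whose origin is the TCP and whose axes are the flange's). Camera axes: x right, y down, z forward; pixel columns grow to the right and rows downward; lengths in m; the calibration is good to about 2 mm. A picture is of the moment at which its call begins: read the wrist's pose just before it. calibration takes no time and is no camera call.
- arm.finish_job(): hands the job in; it is judged then, once.
Trained networks look in the newest picture that a camera, given by its name, has taken for a name from the list of things; names that differ only in an ending like _2 or _b are one class to them, and where a whole thing is asked for, a point or a joint stands for the part that bears it (a point fixed in the world has none). Each returns a list of dicts, best first, with "conf" (0 to 1); they miss things now and then, are a little off and sometimes report something else, mostly with a low value. They report only what shows in the picture. A call takes as long as a camera call.
- viewer.silhouettes(query, camera): "pixels" (420x560 bool, what is visible of it).
- viewer.tip_of(query, camera): "point" ([x, y, z] in m, in world coordinates, good to about 4 mm: a listed point, or the origin of a listed thing).
The state is a dict: "time": time; "joints": joint angles; "qd": joint speeds; "joint_efforts": joint torques, N m; "eef_pos": TCP position; "tcp_rot": TCP orientation; "contact_force": force on the tool from outside, world axes, zero at the start; "moment": the same for the moment, N m; "gripper_width": finger opening in m; "finger_force": force on a finger pad.
Only numpy, scipy, OpenCV 4.12 (cv2) and the standard library are available. Lean on these libraries where they do the work, as an engineer would, in place of code of your own. Each camera call takes 0.05 s, during which the arm holds its last target. There are 200 camera calls.

## Task

Get the steel bean mill ready for cleaning. First back its grinding stones right off: turn the four-armed cross wheel on its side, top arms going from the lid's handle side towards the lid's hinges, for a full turn and on until it comes up against its stop, and ease off there without forcing it. Then lift the hopper lid by its bar handle and swing it over until it rests open on its stop, leaving the other things on the counter where they are.

Things in the scene. Friction and masses are not known exactly. Their poses are not given: they have to be found in the camera images.
- mill: low stainless bean mill, fixed to the counter: casing 180 mm (its x) by 170 mm (its y), 130 mm high, on a black base plate 200 by 180 mm; origin at the centre of its underside on the counter, z up; the lid's handle lies on its -x side, the lid's hinges on its +x side, the cross wheel stands off its -y side
- wheel_hub (a point): centre of the cross wheel, on its level axle (parallel to the mill's y), 105 mm above the counter and 70 mm out from the casing's side (at -30, -155, 105 mm in the mill's frame; axes as the mill's). Four round steel arms, 14 mm thick, at right angles stand out from a black hub 40 mm in diameter and 34 mm thick; each ends in a black ball 22 mm in diameter whose centre is 80 mm from the axle
- wheel (a joint): turn of the cross wheel, rad: 0 with the arms upright and level; it grows as the top arm moves towards the mill's +x (lid hinges); it starts between 0.9 and 1.8; the end stop is at 8.15. The wheel is stiff (about 0.2 N m) and stays where it is left; it can be pushed by the arms from above
- lid_hinge (a point): middle of the lid's hinge line (parallel to the mill's y), at 78, 0, 132 mm in the mill's frame; axes as the mill's
- lid (a joint): opening angle of the lid, rad: 0 shut, stop at 1.85 (leaning a little past upright); it falls shut if let go before upright
- lid_handle (a point): middle of the black bar handle on the lid, which turns with the lid: a round bar 12 mm thick and 110 mm long, parallel to the hinge line, standing 42 mm off the lid's upper face on a post at each end; 150 mm from the hinge line along the lid and 50 mm above it (shut lid: 182 mm above the counter). The lid is a steel plate 172 by 176 by 8 mm, about 0.35 kg
- brush: cleaning brush, lying flat; bystander, loose; origin at its underside
- cup: white cup, 80 mm wide, 75 mm tall; bystander, loose; origin at its underside
- pitcher: steel milk pitcher, 86 mm wide, 100 mm tall; bystander, loose; origin at its underside
- jar: amber jar of beans with black cap, 90 mm wide, 150 mm tall; bystander, loose; origin at its underside
- tamper: steel tamper, 58 mm wide, 92 mm tall, standing; bystander, loose; origin at its underside
- bowl: white bowl, 130 mm wide, 50 mm tall; bystander, loose; origin at its underside

How it is judged (in metres and radians):
On the way, in this order (a step that is already met when the one before it is completed fails the run):
1. the cross wheel has been turned right up to its stop (joint wheel above 8.03 rad) (value of joint wheel above 8.03 rad), for 0.1 s.
2. the lid has been swung open onto its stop (joint lid above 1.75 rad) (value of joint lid above 1.75 rad), for 0.3 s.
At the end, for the whole second after the job is handed in: The wheel stands at its stop (above 8.03 rad), the lid rests open on its stop (above 1.75 rad, at rest), and the brush, cup, pitcher, jar, tamper and bowl are within 40 mm of where they stood (value of joint wheel above 8.03 rad and value of joint lid above 1.75 rad and velocity of joint lid between -0.1 and 0.1 rad/s and distance of each of brush, cup, pitcher, jar, tamper, bowl from where it was at the start of the episode below 0.04 m); the robot touches nothing.
It fails at once if the lid is opened (more than 0.15 rad) before the wheel is at its stop (value of joint lid above 0.15 rad and value of joint wheel below 7.95 rad).
It fails at once if the wheel is forced (pushed with more than 90 N) (contact force between wheel and anything else above 90 N).
It fails at once if one of the other things on the counter is pushed more than 40 mm (distance of any of brush, cup, pitcher, jar, tamper, bowl from where it was at the start of the episode above 0.04 m).
It fails at once if the cup, pitcher, jar, tamper or bowl is knocked over (angle between any of cup, pitcher, jar, tamper, bowl's own z axis and vertical above 0.6 rad).
It also fails if it takes over 72 s, if anything falls off the work surface, if the arm or the gripper's body presses on something with over 40 N, if the wrist force passes 120 N, or if a joint passes its speed limit or range.

## Working session

There is one attempt and no reset: what is moved stays moved. The work goes in short steps, Python scripts to look and compute and a shell command to move; the robot and the scene stay as the last step left them, time stands still between calls to the robot, and variables do not carry over. Pictures are saved under pics/ and viewed, at most 10 in all, crops included, and the job is handed in when it is done.

```bash
mkdir -p pics; cat > h.py <<'E'
import numpy as np, cv2
from cell import telemetry, viewer, arm
def save(cam,name):
    im=viewer.get_image(cam); cv2.imwrite('pics/'+name,im[:,:,::-1]); return im
def tips(cam,names):
    for n in names:
        for r in viewer.tip_of(n,cam)[:2]: print(cam,n,round(r['conf'],2),np.round(r['point'],4))
def st():
    s=telemetry.read_state(); print('t',s['time'],'p',np.round(s['eef_pos'],4),'F',np.round(s['contact_force'],1),'w',s['gripper_width']); print(np.round(s['tcp_rot'],3)); print(np.round(s['joints'],1)); return s
E
python3 - <<'E'
from h import *
st()
N=['mill','wheel_hub','lid_hinge','lid_handle','brush','cup','pitcher','jar','tamper','bowl']
a=save('top','top0.png');tips('top',N)
b=save('side','side0.png');tips('side',N)
cv2.imwrite('pics/both.png',cv2.resize(np.hstack([a,b])[:,:,::-1],(800,300)))
E
```

```text
t 0.0 p [0.1686 0.6529 0.2044] F [-0.1  0.1  0. ] w 0.08712115968147063
[[-0.968  0.25  -0.   ]
 [ 0.25   0.968 -0.002]
 [-0.    -0.002 -1.   ]]
[-77.2  26.9  -2.8  87.9   1.4  65.4  -4.7]
top mill 0.83 [ 0.5239  0.0631 -0.0014]
top wheel_hub 0.78 [0.6748 0.0117 0.1032]
top lid_hinge 0.57 [0.5406 0.1428 0.1306]
top lid_hinge 0.53 [ 0.5249  0.2408 -0.002 ]
top lid_handle 0.68 [ 0.516  -0.0079  0.1851]
top brush 0.94 [ 0.7797 -0.0192  0.0024]
top cup 0.94 [ 0.4165 -0.1261 -0.0011]
top cup 0.67 [ 0.5267  0.2399 -0.0025]
top pitcher 0.71 [ 0.5277  0.2396 -0.0007]
top jar 0.59 [0.4874 0.438  0.0019]
top tamper 0.81 [ 0.4279 -0.4088 -0.0017]
top bowl 0.9 [ 0.6145 -0.4344  0.0022]
side mill 0.88 [ 0.5248  0.0627 -0.0015]
side wheel_hub 0.94 [0.671  0.0088 0.1055]
side lid_hinge 0.74 [0.5395 0.1397 0.1325]
side lid_handle 0.92 [ 0.5142 -0.0034  0.1835]
side brush 0.74 [ 0.7834 -0.0237  0.0015]
side cup 0.85 [ 0.4141 -0.1261  0.0011]
side jar 0.62 [0.493  0.4384 0.0045]
side tamper 0.64 [ 0.428  -0.4171  0.0039]
side tamper 0.43 [0.5381 0.1397 0.1316]
side bowl 0.6 [ 0.6173 -0.436  -0.001 ]
```

View pics/top0.png

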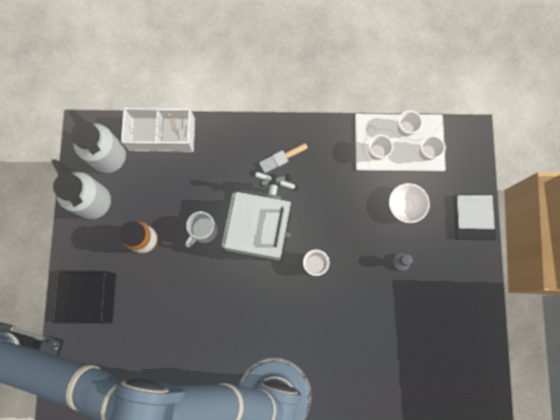

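View pics/side0.png

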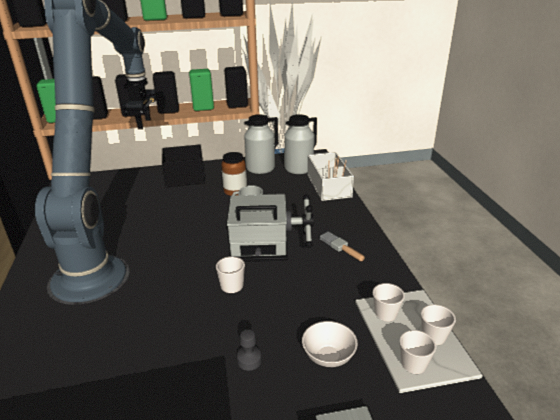

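The top view shows the mill around (257,225), with the wheel at (275,182), the brush beside it and the cup at (315,262). The side view shows the wheel standing clear on the mill's far side at (307,222), with one arm near upright. Both views agree to about 5 mm and match the given heights. Next I'll fit the mill pose and plan.

```bash
cat >> h.py <<'E'
def fit(P):
    # P list of (millxy, worldxy)
    m=np.array([p[0] for p in P]);w=np.array([p[1] for p in P]);mc,wc=m.mean(0),w.mean(0)
    a,b=m-mc,w-wc; th=np.arctan2((a[:,0]*b[:,1]-a[:,1]*b[:,0]).sum(),(a*b).sum())
    R=np.array([[np.cos(th),-np.sin(th)],[np.sin(th),np.cos(th)]]); return th,R,wc-R@mc
def shift(target,th,s=None):
    s=s or telemetry.read_state(); R=np.array(s['tcp_rot']); y=R[:,1]
    d=th-np.arctan2(y[1],y[0]); d=(d+np.pi)%(2*np.pi)-np.pi
    print('target',np.round(target,3),'cm',np.round(100*R.T@(np.array(target)-s['eef_pos']),2),'roll',round(-d,3))
E
python3 - <<'E'
from h import *
M={'m':(0,0),'h':(-.03,-.155),'g':(.078,0),'b':(-.072,0)}
O=[('m',(.5239,.0631)),('m',(.5248,.0627)),('h',(.6748,.0117)),('h',(.671,.0088)),('g',(.5406,.1428)),('g',(.5395,.1397)),('b',(.516,-.0079)),('b',(.5142,-.0034))]
th,R,t=fit([(M[k],w) for k,w in O]); print(th,t)
for k,w in O: print(k,np.round(R@M[k]+t-w,4))
for mx in (-.14,-.03): 
    p=R@np.array([mx,-.157])+t; shift([*p,.33],th); shift([*p,.15],th)
E
```

```text
1.4067615089994507 [0.52584996 0.06443484]
m [0.0019 0.0013]
m [0.001  0.0017]
h [-0.0009 -0.0022]
h [0.0029 0.0007]
g [-0.002  -0.0014]
g [-0.0009  0.0017]
b [-0.0019  0.0013]
b [-0.0001 -0.0032]
target [ 0.658 -0.099  0.33 ] cm [-66.18 -60.66 -12.46] roll -0.089
target [ 0.658 -0.099  0.15 ] cm [-66.18 -60.67   5.54] roll -0.089
target [0.676 0.009 0.33 ] cm [-65.21 -49.71 -12.46] roll -0.089
target [0.676 0.009 0.15 ] cm [-65.21 -49.71   5.54] roll -0.089
```

```bash
python3 -m jog '[{"linear":[0,0,-6],"roll":0},{"linear":[-3,-3,-12.5],"roll":-0.089},{"linear":[-7,-7,-12.5],"roll":-0.089},{"linear":[-11,-10,-12.5],"roll":-0.089},{"linear":[-15,-14,-12.5],"roll":-0.089},{"linear":[-19,-17,-12.5],"roll":-0.089},{"linear":[-23,-21,-12.5],"roll":-0.089},{"linear":[-27,-25,-12.5],"roll":-0.089},{"linear":[-31,-28,-12.5],"roll":-0.089},{"linear":[-35,-32,-12.5],"roll":-0.089},{"linear":[-39,-36,-12.5],"roll":-0.089},{"linear":[-43,-39.5,-12.5],"roll":-0.089},{"linear":[-47,-43,-12.5],"roll":-0.089},{"linear":[-51,-47,-12.5],"roll":-0.089},{"linear":[-55,-50.5,-12.5],"roll":-0.089},{"linear":[-59,-54,-12.5],"roll":-0.089},{"linear":[-62,-57,-12.5],"roll":-0.089},{"linear":[-65,-60,-12.5],"roll":-0.089},{"linear":[-66.2,-60.7,-12.5],"roll":-0.089},{"linear":[-66.2,-60.7,-12.5],"roll":-0.089}]' 0
python3 - <<'E'
from h import *
st()
th=1.40676;R=np.array([[np.cos(th),-np.sin(th)],[np.sin(th),np.cos(th)]]);t=np.array([.52585,.06443])
shift([*(R@[-.14,-.157]+t),.151],th)
for c in('top','side'): save(c,c+'1.png'); tips(c,['wheel_hub','lid_handle','lid_hinge'])
save('wrist','w1.png'); tips('wrist',['wheel_hub','lid_handle','lid_hinge'])
E
```

```text
time: 3.1
eef_pos: [0.6589, -0.1043, 0.3301]
tcp_rot: [[-0.986, 0.167, 0.0], [0.167, 0.986, -0.002], [-0.0, -0.002, -1.0]]
contact_force: [-0.6, 0.3, 1.1]
gripper_width: 0.0005
finger_force: 0.0
t 3.1 p [ 0.6589 -0.1043  0.3301] F [-0.6  0.3  1.1] w 0.0005442305205794519
[[-0.986  0.167  0.   ]
 [ 0.167  0.986 -0.002]
 [-0.    -0.002 -1.   ]]
[-13.3  23.1  27.4  80.3 -10.5  79.1  94.6]
target [ 0.658 -0.099  0.151] cm [ 0.19  0.52 17.91] roll -0.004
top wheel_hub 0.91 [0.676  0.0106 0.1049]
top wheel_hub 0.6 [ 7.828e-01 -1.890e-02  3.000e-04]
top lid_handle 0.65 [ 0.5159 -0.0077  0.1855]
top lid_hinge 0.88 [0.5398 0.1453 0.1327]
side wheel_hub 0.65 [0.669  0.006  0.1067]
side wheel_hub 0.43 [0.5402 0.1393 0.1309]
side lid_handle 0.86 [ 0.5135 -0.0023  0.1847]
side lid_hinge 0.59 [0.5387 0.1363 0.1342]
wrist wheel_hub 0.57 [0.673  0.0086 0.1061]
wrist wheel_hub 0.5 [0.528  0.2385 0.0017]
wrist lid_handle 0.69 [ 0.5113 -0.0053  0.1843]
wrist lid_hinge 0.69 [0.5381 0.1366 0.1346]
```

View pics/w1.png

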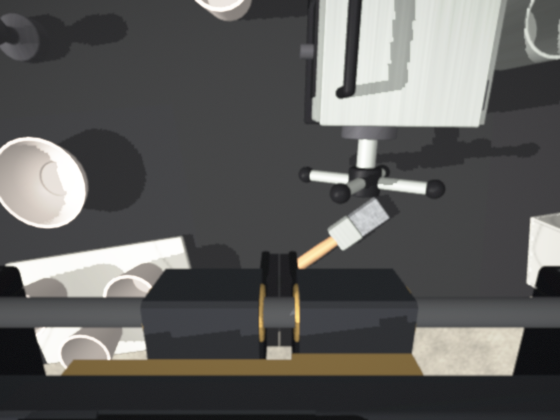

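The wrist view shows the top arm's ball at (340,193), a little to the handle side of the hub at (368,182). The wheel is therefore at about 1.3 rad. All the fits agree, so I'll descend and make the first stroke.

```bash
python3 -m jog '[{"linear":[0.2,0.5,4],"roll":0},{"linear":[0.2,0.5,8],"roll":0},{"linear":[0.2,0.5,12],"roll":0},{"linear":[0.2,0.5,16],"roll":0},{"linear":[0.2,0.5,17.9],"roll":0},{"linear":[0.2,2,17.9],"roll":0},{"linear":[0.2,3.5,17.9],"roll":0},{"linear":[0.2,5,17.9],"roll":0},{"linear":[0.2,6,17.9],"roll":0},{"linear":[0.2,7,17.9],"roll":0},{"linear":[0.2,8,17.9],"roll":0},{"linear":[0.2,9,17.9],"roll":0},{"linear":[0.2,10,17.9],"roll":0},{"linear":[0.2,11,17.9],"roll":0},{"linear":[0.2,12,17.9],"roll":0}]'
python3 - <<'E'
from h import *
st()
save('wrist','w2.png'); save('side','s2.png')
E
```

```text
time: 5.2
eef_pos: [0.675, 0.0196, 0.1506]
tcp_rot: [[-0.987, 0.163, -0.002], [0.163, 0.987, -0.001], [0.002, -0.001, -1.0]]
contact_force: [-0.7, -3.5, -0.3]
gripper_width: 0.0003
finger_force: 1.7
t 5.2 p [0.675  0.0196 0.1506] F [-0.7 -3.5 -0.3] w 0.000263474675497039
[[-0.987  0.163 -0.002]
 [ 0.163  0.987 -0.001]
 [ 0.002 -0.001 -1.   ]]
[-21.5  30.9  23.9  92.2 -13.8  60.   86.9]
```

View pics/w2.png

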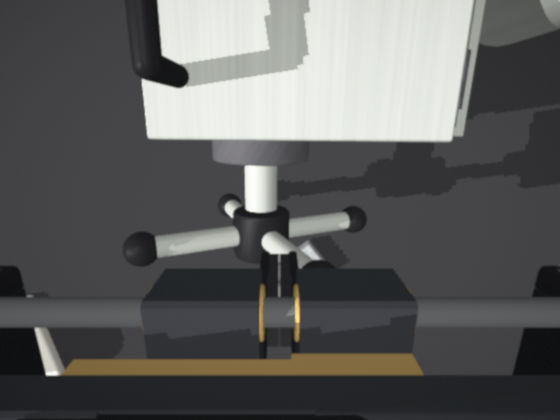

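The wrist view shows the finger pressing the top arm at about (275,245). It is now near 45° to the hinge side, and the next arm has come up at the left (140,248). The force was only 3.5 N, so I'll repeat the stroke.

```bash
python3 -m jog '[{"linear":[0,0.7,0],"roll":0},{"linear":[0,1.2,0],"roll":0},{"linear":[0,0.9,-4],"roll":0},{"linear":[0,0.5,-7],"roll":0},{"linear":[0,-4.5,-7],"roll":0},{"linear":[0,-9,-7],"roll":0},{"linear":[0,-10,-7],"roll":0},{"linear":[0,-10,-3.5],"roll":0},{"linear":[0,-10,0],"roll":0},{"linear":[0,-8.5,0],"roll":0},{"linear":[0,-7,0],"roll":0},{"linear":[0,-5.5,0],"roll":0},{"linear":[0,-4.5,0],"roll":0},{"linear":[0,-3.5,0],"roll":0},{"linear":[0,-2.5,0],"roll":0},{"linear":[0,-1.5,0],"roll":0},{"linear":[0,-0.5,0],"roll":0},{"linear":[0,0.5,0],"roll":0},{"linear":[0,1.2,0],"roll":0},{"linear":[0,1.2,0],"roll":0}]'
python3 - <<'E'
from h import *
save('wrist','w3.png'); save('side','s3.png')
E
```

```text
time: 7.3
eef_pos: [0.6774, 0.0315, 0.151]
tcp_rot: [[-0.987, 0.162, -0.001], [0.162, 0.987, -0.0], [0.001, -0.0, -1.0]]
contact_force: [-0.1, -0.4, 0.8]
gripper_width: 0.0002
finger_force: 0.0
```

View pics/w3.png

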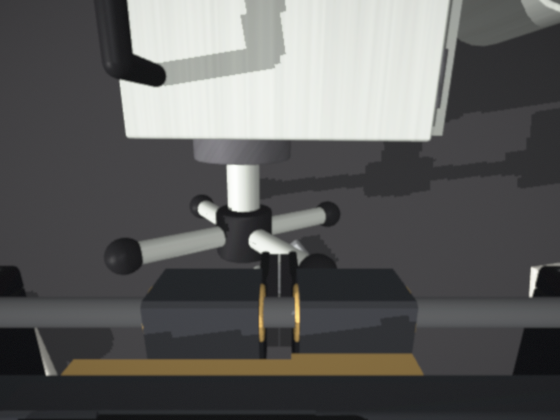

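The wrist view shows the arm in front of the finger at about 50° and the next arm up at the left (125,256), which matches one quarter turn. I'll do the next stroke and stop halfway to read the force.

```bash
python3 -m jog '[{"linear":[0,-0.3,-4],"roll":0},{"linear":[0,-0.7,-7],"roll":0},{"linear":[0,-5.5,-7],"roll":0},{"linear":[0,-10.2,-7],"roll":0},{"linear":[0,-11.2,-7],"roll":0},{"linear":[0,-11.2,-3.5],"roll":0},{"linear":[0,-11.2,0],"roll":0},{"linear":[0,-9.5,0],"roll":0},{"linear":[0,-8,0],"roll":0},{"linear":[0,-7,0],"roll":0},{"linear":[0,-6,0],"roll":0},{"linear":[0,-5,0],"roll":0},{"linear":[0,-4,0],"roll":0}]'
python3 -m jog '[{"linear":[0,1,0],"roll":0},{"linear":[0,2,0],"roll":0},{"linear":[0,3,0],"roll":0},{"linear":[0,4,0],"roll":0},{"linear":[0,4,0],"roll":0}]'
python3 -m jog '[{"linear":[0,-0.3,-4],"roll":0},{"linear":[0,-0.7,-7],"roll":0},{"linear":[0,-5.5,-7],"roll":0},{"linear":[0,-10.2,-7],"roll":0},{"linear":[0,-11.2,-7],"roll":0},{"linear":[0,-11.2,-3.5],"roll":0},{"linear":[0,-11.2,0],"roll":0},{"linear":[0,-9.5,0],"roll":0},{"linear":[0,-8,0],"roll":0},{"linear":[0,-7,0],"roll":0},{"linear":[0,-6,0],"roll":0},{"linear":[0,-5,0],"roll":0},{"linear":[0,-4,0],"roll":0}]'
python3 - <<'E'
from h import *
save('wrist','w4.png')
E
```

```text
time: 8.7
eef_pos: [0.6715, -0.0077, 0.1523]
tcp_rot: [[-0.987, 0.163, 0.001], [0.163, 0.987, 0.0], [-0.001, 0.0, -1.0]]
contact_force: [-0.5, -0.4, -0.6]
gripper_width: 0.0005
finger_force: 0.0
time: 9.2
eef_pos: [0.6777, 0.0326, 0.1511]
tcp_rot: [[-0.987, 0.161, -0.0], [0.161, 0.987, 0.0], [0.0, 0.0, -1.0]]
contact_force: [-0.4, 0.3, 0.1]
gripper_width: 0.0004
finger_force: 0.0
time: 10.5
eef_pos: [0.6715, -0.0077, 0.1523]
tcp_rot: [[-0.987, 0.163, 0.001], [0.163, 0.987, 0.0], [-0.001, 0.0, -1.0]]
contact_force: [-0.6, 0.2, -0.3]
gripper_width: 0.0006
finger_force: 0.0
```

View pics/w4.png

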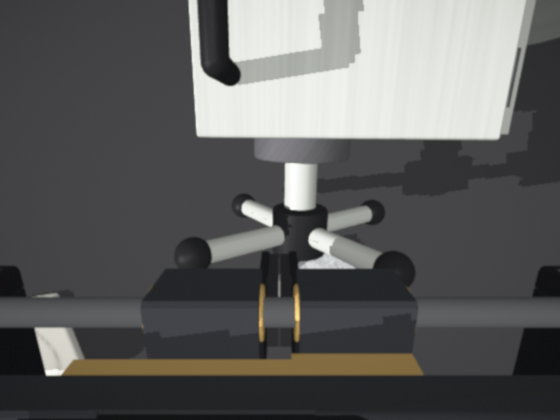

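The wrist view shows the arms at about ±45°, with balls at (193,253) and (395,270). The finger sits between them with no force, so strokes 2 to 4 missed the arm. I'll fit the wheel angle and hub from the four balls before going on.

```bash
python3 - <<'E'
from h import *
from scipy.optimize import least_squares
s=st(); c=viewer.calibration('wrist'); T=np.array(c['tool_from_camera']); print(T)
R=np.array(s['tcp_rot']);p=np.array(s['eef_pos'])
def proj(P):
    q=(P-p)@R; q=(q-T[:3,3])@T[:3,:3]; return np.c_[c['fx']*q[:,0]/q[:,2]+c['cx'],c['fy']*q[:,1]/q[:,2]+c['cy']]
th=1.40676; mx=np.array([np.cos(th),np.sin(th),0]); my=np.array([-mx[1],mx[0],0])
px=np.array([[395,270],[372,212],[243,205],[193,253]])
def balls(v):
    a=v[0]+np.arange(4)*np.pi/2; H=v[1:4]
    return H+.08*(np.sin(a)[:,None]*mx+np.cos(a)[:,None]*np.array([0,0,1]))
r=least_squares(lambda v:(proj(balls(v))-px).ravel(),[.8,.6736,.01,.105])
print(r.x,np.degrees(r.x[0]),np.round(r.fun,1))
d=p-r.x[1:4]; print('tcp rel hub mill x,y,z',d@mx,d@my,d[2])
E
```

```text
t 10.55 p [ 0.6717 -0.0051  0.1519] F [ 0.4  3.2 -0.5] w 0.0005306197381967788
[[-0.987  0.16   0.001]
 [ 0.16   0.987  0.002]
 [-0.001  0.002 -1.   ]]
[-20.3  30.5  25.1  92.9 -14.6  59.8  89.9]
[[ 1.70568121e-03 -9.56170988e-01 -2.92803916e-01  8.05793991e-02]
 [ 9.99998544e-01  1.64528904e-03  4.52524958e-04 -1.00014319e-04]
 [ 4.90558363e-05 -2.92804261e-01  9.56172402e-01 -1.78305930e-01]
 [ 0.00000000e+00  0.00000000e+00  0.00000000e+00  1.00000000e+00]]
[0.62145285 0.67273396 0.00992808 0.10509474] 35.60662538540101 [-0.5 -0.4  0.3 -1.3  0.6 -0.5 -0.1  1.7]
tcp rel hub mill x,y,z -0.014946664659563636 -0.0014623514768843998 0.046816007440081644
```

Fit: the hub is within 2 mm of plan and the arms stand at +36° and −54°. The finger came down inside the next ball because the return was too short for the lag. I'll push this arm on, return further with settling rows, and check.

```bash
cat > w.py <<'E'
import sys
from h import *
from scipy.optimize import least_squares
from scipy.optimize import linear_sum_assignment as lsa
s=telemetry.read_state(); im=save('wrist',sys.argv[1]); c=viewer.calibration('wrist'); T=np.array(c['tool_from_camera'])
R=np.array(s['tcp_rot']);p=np.array(s['eef_pos'])
th=1.40676; mx=np.array([np.cos(th),np.sin(th),0]); my=np.array([-mx[1],mx[0],0]);H=np.array([.6727,.0099,.105])
d=p-H; print('t',s['time'],'tcp rel hub mm',np.round(1e3*np.array([d@mx,d@my,d[2]]),1),'F',np.round(s['contact_force'],1))
def proj(P):
    q=(P-p)@R; q=(q-T[:3,3])@T[:3,:3]; return np.c_[c['fx']*q[:,0]/q[:,2]+c['cx'],c['fy']*q[:,1]/q[:,2]+c['cy']]
r=viewer.silhouettes('wheel_hub','wrist')
if r:
    m=r[0]['pixels']; print('sil',r[0]['conf'],m.sum())
    D=cv2.distanceTransform((~m).astype(np.uint8),cv2.DIST_L2,3)
    # score: sample points along the arms and ball centres lying in the mask
    res=[]
    for a in range(0,90):
        A=np.radians(a+90*np.arange(4)); u=np.sin(A)[:,None]*mx+np.cos(A)[:,None]*np.array([0,0,1])
        P=np.concatenate([H+k*u for k in np.arange(.03,.09,.005)]); q=proj(P)
        q=q[(q[:,0]>0)&(q[:,0]<559)&(q[:,1]>0)&(q[:,1]<255)].astype(int)
        res.append(np.minimum(D[q[:,1],q[:,0]],15).mean())
    o=np.argsort(res)[:4]; print('arm angle mod 90:',o,np.round(np.array(res)[o],2))
E
python3 -m jog '[{"linear":[0,1,0],"roll":0},{"linear":[0,2,0],"roll":0},{"linear":[0,3,0],"roll":0},{"linear":[0,3.9,0],"roll":0},{"linear":[0,3.9,0],"roll":0},{"linear":[0,3.6,-4],"roll":0},{"linear":[0,3.3,-8],"roll":0},{"linear":[0,3.3,-8],"roll":0}]'
python3 w.py w5.png
python3 -m jog '[{"linear":[0,-4,0],"roll":0},{"linear":[0,-8,0],"roll":0},{"linear":[0,-12,0],"roll":0},{"linear":[0,-13.4,0],"roll":0},{"linear":[0,-13.4,0],"roll":0},{"linear":[0,-13.4,4],"roll":0},{"linear":[0,-13.4,8],"roll":0},{"linear":[0,-13.4,8],"roll":0}]'
python3 w.py w6.png
```

```text
time: 11.35
eef_pos: [0.6798, 0.022, 0.2381]
tcp_rot: [[-0.986, 0.165, 0.012], [0.165, 0.986, -0.0], [-0.011, 0.002, -1.0]]
contact_force: [0.7, -0.8, 0.5]
gripper_width: 0.0004
finger_force: 0.0
t 11.35 tcp rel hub mm [ 13.1  -5.1 133.1] F [ 0.7 -0.8  0.5]
sil 0.96 36038
arm angle mod 90: [39 38 37 36] [0. 0. 0. 0.]
time: 12.25
eef_pos: [0.6506, -0.1037, 0.1448]
tcp_rot: [[-0.987, 0.16, -0.013], [0.16, 0.987, 0.003], [0.013, 0.001, -1.0]]
contact_force: [-0.5, 0.1, -0.3]
gripper_width: 0.0002
finger_force: 0.0
t 12.25 tcp rel hub mm [-115.7    3.3   39.8] F [-0.5  0.1 -0.3]
```

```bash
cat > w.py <<'E'
import sys
from h import *
s=telemetry.read_state(); im=save('wrist',sys.argv[1]); c=viewer.calibration('wrist'); T=np.array(c['tool_from_camera'])
g=cv2.GaussianBlur(cv2.cvtColor(im,cv2.COLOR_RGB2GRAY),(3,3),0).astype(float)
R=np.array(s['tcp_rot']);p=np.array(s['eef_pos'])
th=1.40676; mx=np.array([np.cos(th),np.sin(th),0]); my=np.array([-mx[1],mx[0],0]);H=np.array([.6727,.0099,.105])
d=p-H; print('t',s['time'],'tcp rel hub mm',np.round(1e3*np.array([d@mx,d@my,d[2]]),1),'F',np.round(s['contact_force'],1))
def samp(P):
    q=(P-p)@R; q=(q-T[:3,3])@T[:3,:3]; u=c['fx']*q[:,0]/q[:,2]+c['cx'];v=c['fy']*q[:,1]/q[:,2]+c['cy']
    k=(u>1)&(u<558)&(v>1)&(v<265); u=u.clip(0,559).astype(int);v=v.clip(0,419).astype(int)
    return np.where(k,g[v,u],np.nan)
Z=np.array([0,0,1]); res=[]
for a in range(90):
    A=np.radians(a+90*np.arange(4)); u=np.sin(A)[:,None]*mx+np.cos(A)[:,None]*Z; w=np.cos(A)[:,None]*mx-np.sin(A)[:,None]*Z
    f=lambda rr,o:np.concatenate([samp(H+k*u+o*w) for k in rr])
    rr=np.arange(.03,.067,.006); arm_=f(rr,0); bg=(f(rr,.013)+f(rr,-.013))/2; ball=f([.08],0)
    res.append(np.nanmean(arm_-bg)-.5*np.nanmean(ball))
o=np.argsort(res)[::-1][:4]; print('arm angle mod 90:',o,np.round(np.array(res)[o],1))
E
python3 w.py w7.png; python3 w.py w8.png
```

```text
t 12.35 tcp rel hub mm [-117.3   -1.2   45.9] F [1.1 0.4 0.8]
arm angle mod 90: [36 35 34 37] [13.4  8.7  7.4  5. ]
t 12.4 tcp rel hub mm [-118.    -2.4   47.6] F [-0.2 -0.1  0.5]
arm angle mod 90: [36 35 38 34] [5.7 5.2 4.4 3.4]
```

View pics/w8.png

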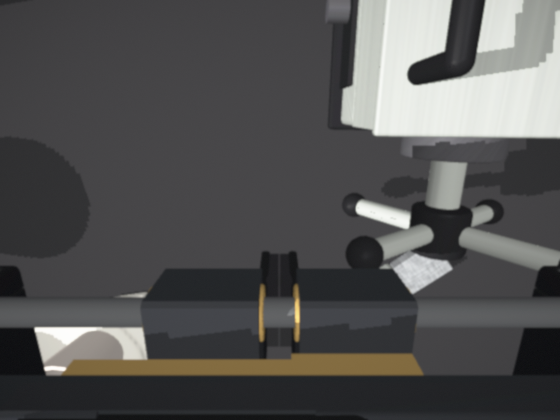

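The wrist view shows the left arm's ball at (365,252) with the finger at (280,265) now clearly behind it. The arms are at +36/−54°, and this time I'll make the stroke and check in place.

```bash
python3 -m jog '[{"linear":[0,1.5,0],"roll":0},{"linear":[0,3,0],"roll":0},{"linear":[0,4,0],"roll":0},{"linear":[0,5,0],"roll":0},{"linear":[0,6,0],"roll":0},{"linear":[0,7,0],"roll":0},{"linear":[0,8,0],"roll":0},{"linear":[0,9,0],"roll":0},{"linear":[0,10,0],"roll":0},{"linear":[0,11,0],"roll":0},{"linear":[0,12,0],"roll":0},{"linear":[0,13,0],"roll":0},{"linear":[0,14,0],"roll":0},{"linear":[0,14.8,0],"roll":0},{"linear":[0,14.8,0],"roll":0},{"linear":[0,14.8,0],"roll":0}]'
python3 w.py w9.png
python3 -m jog '[{"linear":[0,-0.3,-4],"roll":0},{"linear":[0,-0.5,-8],"roll":0},{"linear":[0,-0.5,-8],"roll":0},{"linear":[0,-0.5,-8],"roll":0}]'
python3 w.py w10.png
```

```text
time: 14.05
eef_pos: [0.6786, 0.0379, 0.1514]
tcp_rot: [[-0.987, 0.163, -0.0], [0.163, 0.987, 0.001], [0.0, 0.001, -1.0]]
contact_force: [0.6, -0.3, 1.0]
gripper_width: 0.0
finger_force: 0.1
t 14.05 tcp rel hub mm [28.6 -1.3 46.4] F [ 0.6 -0.3  1. ]
arm angle mod 90: [45 46 44 47] [23.2 19.2 17.1 14.8]
time: 14.5
eef_pos: [0.6784, 0.0328, 0.2329]
tcp_rot: [[-0.987, 0.164, 0.003], [0.164, 0.987, 0.001], [-0.003, 0.002, -1.0]]
contact_force: [-0.8, 1.3, -0.1]
gripper_width: 0.0008
finger_force: 0.0
t 14.5 tcp rel hub mm [ 23.6  -1.9 127.9] F [-0.8  1.3 -0.1]
arm angle mod 90: [45 47 46 44] [ 3.2 -2.  -2.1 -2.3]
```

View pics/w9.png

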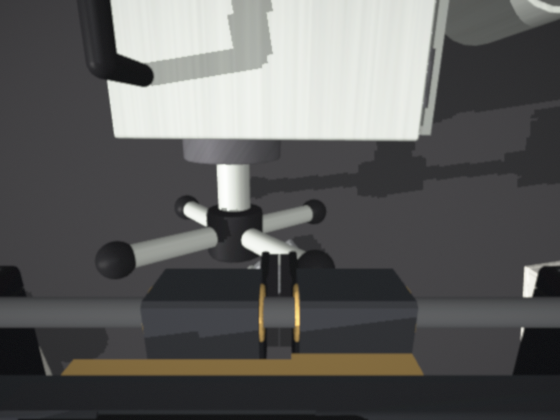

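The wrist view shows the balls at (118,260), (315,265), (187,207) and (315,212), with the finger against the right-hand arm. I'll fit the angle from these balls as a cross-check.

```bash
cat > f.py <<'E'
from h import *
from scipy.optimize import least_squares
c=viewer.calibration('wrist'); T=np.array(c['tool_from_camera']);th=1.40676; mx=np.array([np.cos(th),np.sin(th),0])
def ballfit(px,R,p,g):
    px=np.array(px,float)
    def proj(P):
        q=(P-p)@R; q=(q-T[:3,3])@T[:3,:3]; return np.c_[c['fx']*q[:,0]/q[:,2]+c['cx'],c['fy']*q[:,1]/q[:,2]+c['cy']]
    def balls(v):
        a=v[0]+np.arange(4)*np.pi/2; return v[1:4]+.08*(np.sin(a)[:,None]*mx+np.cos(a)[:,None]*np.array([0,0,1]))
    r=least_squares(lambda v:(proj(balls(v))-px).ravel(),[np.radians(g),.6736,.01,.105]); print(np.degrees(r.x[0]),r.x[1:],np.round(r.fun,1))
    tip=p+R@np.array([0,0,.011]); print('tip px',proj(np.array([tip+R[:,1]*.015,tip-R[:,1]*.015])))
E
python3 - <<'E'
from f import *
R=np.array([[-.987,.163,0],[.163,.987,.001],[0,.001,-1]])
print(c['fx'],c['cx'],c['cy'])
ballfit([[315,265],[315,212],[187,207],[118,260]],R,np.array([.6786,.0379,.1514]),45)
E
```

```text
331.8403317802089 278.7919602592076 214.9840313564903
39.73061028040628 [0.67357418 0.0072203  0.10272004] [ 0.4  2.3 -1.5 -1.9  0.5 -0.4  0.3 -0.9]
tip px [[303.09064015 250.07991368]
 [254.39827419 250.0019297 ]]
```

```bash
python3 - <<'E'
from h import *
w=cv2.imread('pics/w9.png')[190:290,90:350]; w2=cv2.imread('pics/w2.png')[190:290,90:350]
s=cv2.imread('pics/s3.png')[120:270,200:360]
s2=cv2.imread('pics/s2.png')[120:270,200:360]
f=lambda i:cv2.resize(i,(400,300),interpolation=cv2.INTER_CUBIC)
cv2.imwrite('pics/m1.png',np.vstack([np.hstack([f(w2),f(w)]),np.hstack([f(s2),f(s)])]))
E
```

```text
(no output)
```

View pics/m1.png

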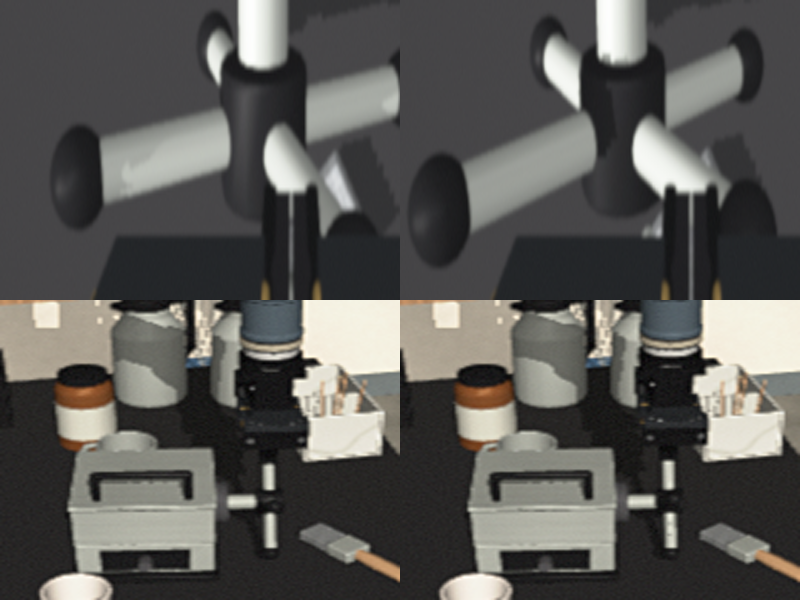

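The crops show the closed finger sitting over the arm rather than behind it. The tip works higher than planned and only brushes the arms. The body clears the balls at a lower height while the arms are tilted, so I'll start lower and rise only as an arm passes upright.

```bash
python3 -c "
from h import *
print(arm.finger_overhang)"
python3 -m jog '[{"linear":[0,-4,0],"roll":0},{"linear":[0,-8,0],"roll":0},{"linear":[0,-12,0],"roll":0},{"linear":[0,-14.2,0],"roll":0},{"linear":[0,-14.2,0],"roll":0},{"linear":[0,-14.2,0],"roll":0},{"linear":[0,-14.2,4],"roll":0},{"linear":[0,-14.2,8],"roll":0},{"linear":[0,-14.2,10.5],"roll":0},{"linear":[0,-14.2,10.5],"roll":0},{"linear":[0,-14.2,10.5],"roll":0},{"linear":[0,-14.2,10.5],"roll":0}]'
python3 w.py w11.png
python3 -m jog '[{"linear":[0,1.5,0],"roll":0},{"linear":[0,3,0],"roll":0},{"linear":[0,4,0],"roll":0},{"linear":[0,5,0],"roll":0},{"linear":[0,6,-0.4],"roll":0},{"linear":[0,7,-0.9],"roll":0},{"linear":[0,8,-1.3],"roll":0},{"linear":[0,9,-1.3],"roll":0},{"linear":[0,9,-1.3],"roll":0},{"linear":[0,9,-1.3],"roll":0}]'
python3 w.py w12.png
```

```text
0.011
time: 15.75
eef_pos: [0.6562, -0.1066, 0.1282]
tcp_rot: [[-0.987, 0.162, 0.003], [0.162, 0.987, -0.0], [-0.003, 0.0, -1.0]]
contact_force: [-0.0, 0.5, -0.9]
gripper_width: 0.0004
finger_force: 0.0
t 15.75 tcp rel hub mm [-117.7   -2.7   23.2] F [-0.   0.5 -0.9]
arm angle mod 90: [35 54 58 55] [-19.  -19.5 -19.6 -20.2]
time: 16.8
eef_pos: [0.6696, -0.017, 0.1397]
tcp_rot: [[-0.987, 0.162, 0.001], [0.162, 0.987, 0.001], [-0.0, 0.001, -1.0]]
contact_force: [-0.5, 0.3, -0.5]
gripper_width: 0.0009
finger_force: 0.2
t 16.8 tcp rel hub mm [-27.1  -1.3  34.7] F [-0.5  0.3 -0.5]
arm angle mod 90: [ 7  8 83 82] [ 6.5  2.9 -1.1 -1.3]
```

It works now: the arm is being carried through upright. I'll finish the stroke.

```bash
python3 -m jog '[{"linear":[0,1,0],"roll":0},{"linear":[0,2,0],"roll":0},{"linear":[0,3,0.2],"roll":0},{"linear":[0,4,0.6],"roll":0},{"linear":[0,5,1],"roll":0},{"linear":[0,5.7,1.2],"roll":0},{"linear":[0,5.7,1.2],"roll":0},{"linear":[0,5.7,1.2],"roll":0}]'
python3 w.py w13.png
python3 -m jog '[{"linear":[0,-0.5,-4],"roll":0},{"linear":[0,-0.5,-9],"roll":0},{"linear":[0,-0.5,-9],"roll":0},{"linear":[0,-0.5,-9],"roll":0}]'
python3 w.py w14.png
```

```text
time: 17.65
eef_pos: [0.6785, 0.04, 0.1268]
tcp_rot: [[-0.987, 0.162, -0.001], [0.162, 0.987, 0.002], [0.001, 0.002, -1.0]]
contact_force: [0.6, -0.7, 0.3]
gripper_width: 0.0003
finger_force: 0.0
t 17.65 tcp rel hub mm [30.7 -0.8 21.8] F [ 0.6 -0.7  0.3]
arm angle mod 90: [65 64 66 63] [38.2 33.5 29.9 26.4]
time: 18.1
eef_pos: [0.6787, 0.0337, 0.2192]
tcp_rot: [[-0.987, 0.163, 0.004], [0.163, 0.987, 0.002], [-0.003, 0.003, -1.0]]
contact_force: [-0.4, 0.4, -0.2]
gripper_width: 0.0003
finger_force: 0.0
t 18.1 tcp rel hub mm [ 24.4  -2.  114.2] F [-0.4  0.4 -0.2]
arm angle mod 90: [61 60 59 62] [9.3 8.7 8.1 4.6]
```

```bash
python3 -m jog '[{"linear":[0,-4,0],"roll":0},{"linear":[0,-8,0],"roll":0},{"linear":[0,-11,0],"roll":0},{"linear":[0,-11,0],"roll":0},{"linear":[0,-11,0],"roll":0},{"linear":[0,-11,4],"roll":0},{"linear":[0,-11,8],"roll":0},{"linear":[0,-11,8],"roll":0},{"linear":[0,-9.5,8],"roll":0},{"linear":[0,-8.5,8],"roll":0},{"linear":[0,-7.5,8],"roll":0},{"linear":[0,-6.5,7.9],"roll":0},{"linear":[0,-5.5,7.9],"roll":0},{"linear":[0,-4.5,7.9],"roll":0},{"linear":[0,-3.8,7.9],"roll":0},{"linear":[0,-3,7.9],"roll":0},{"linear":[0,-3,7.9],"roll":0}]'
python3 w.py w15.png
python3 -m jog '[{"linear":[0,1,0.4],"roll":0},{"linear":[0,2,0.8],"roll":0},{"linear":[0,3,1.2],"roll":0},{"linear":[0,3.6,1.2],"roll":0},{"linear":[0,3.6,1.2],"roll":0},{"linear":[0,3.6,1.2],"roll":0}]'
python3 w.py w16.png
```

```text
time: 19.85
eef_pos: [0.6736, 0.0055, 0.1387]
tcp_rot: [[-0.987, 0.161, 0.001], [0.161, 0.987, 0.001], [-0.001, 0.001, -1.0]]
contact_force: [0.3, -0.4, 0.7]
gripper_width: 0.0004
finger_force: 0.4
t 19.85 tcp rel hub mm [-4.2 -1.6 33.7] F [ 0.3 -0.4  0.7]
arm angle mod 90: [25 24 31 26] [ 0.7 -0.5 -2.8 -3.4]
time: 20.5
eef_pos: [0.6784, 0.0402, 0.1258]
tcp_rot: [[-0.987, 0.163, -0.001], [0.163, 0.987, 0.002], [0.001, 0.002, -1.0]]
contact_force: [0.4, -1.5, 0.1]
gripper_width: 0.0006
finger_force: 0.1
t 20.5 tcp rel hub mm [30.9 -0.6 20.8] F [ 0.4 -1.5  0.1]
arm angle mod 90: [65 64 66 67] [33.  32.7 29.3 25. ]
```

```bash
python3 -m jog '[{"linear":[0,-0.5,-4],"roll":0},{"linear":[0,-0.6,-9.3],"roll":0},{"linear":[0,-0.6,-9.3],"roll":0},{"linear":[0,-4.6,-9.3],"roll":0},{"linear":[0,-8.6,-9.3],"roll":0},{"linear":[0,-11.6,-9.3],"roll":0},{"linear":[0,-11.6,-9.3],"roll":0},{"linear":[0,-11.6,-9.3],"roll":0},{"linear":[0,-11.6,-5.3],"roll":0},{"linear":[0,-11.6,-1.3],"roll":0},{"linear":[0,-11.6,-1.3],"roll":0},{"linear":[0,-10,-1.3],"roll":0},{"linear":[0,-9,-1.3],"roll":0},{"linear":[0,-8,-1.3],"roll":0},{"linear":[0,-7,-1.4],"roll":0},{"linear":[0,-6,-1.4],"roll":0},{"linear":[0,-5,-1.4],"roll":0},{"linear":[0,-4.2,-1.4],"roll":0},{"linear":[0,-3.6,-1.4],"roll":0},{"linear":[0,-3.6,-1.4],"roll":0}]'
python3 w.py w17.png
python3 -m jog '[{"linear":[0,1,0.4],"roll":0},{"linear":[0,2,0.8],"roll":0},{"linear":[0,3,1.2],"roll":0},{"linear":[0,3.6,1.2],"roll":0},{"linear":[0,3.6,1.2],"roll":0},{"linear":[0,3.6,1.2],"roll":0}]'
python3 w.py w18.png
```

```text
time: 22.55
eef_pos: [0.6734, 0.0053, 0.1406]
tcp_rot: [[-0.987, 0.161, 0.001], [0.161, 0.987, 0.001], [-0.0, 0.001, -1.0]]
contact_force: [-0.2, -0.5, 0.2]
gripper_width: 0.0004
finger_force: 0.2
t 22.55 tcp rel hub mm [-4.5 -1.4 35.6] F [-0.2 -0.5  0.2]
arm angle mod 90: [24 31 28 23] [-1.7 -1.8 -3.1 -3.6]
time: 23.2
eef_pos: [0.6784, 0.0403, 0.1279]
tcp_rot: [[-0.987, 0.162, -0.001], [0.162, 0.987, 0.002], [0.001, 0.002, -1.0]]
contact_force: [0.2, -0.7, -0.0]
gripper_width: 0.0005
finger_force: 0.0
t 23.2 tcp rel hub mm [31.  -0.7 22.9] F [ 0.2 -0.7 -0. ]
arm angle mod 90: [64 65 63 61] [33.8 31.7 28.7 24.6]
```

Next is the final approach, expecting the stop at an arm angle of about 17° (finger x ≈ −12 mm).

```bash
python3 -m jog '[{"linear":[0,-0.5,-4],"roll":0},{"linear":[0,-0.6,-9.2],"roll":0},{"linear":[0,-0.6,-9.2],"roll":0},{"linear":[0,-4.6,-9.2],"roll":0},{"linear":[0,-8.6,-9.2],"roll":0},{"linear":[0,-11.6,-9.2],"roll":0},{"linear":[0,-11.6,-9.2],"roll":0},{"linear":[0,-11.6,-9.2],"roll":0},{"linear":[0,-11.6,-5.2],"roll":0},{"linear":[0,-11.6,-1.2],"roll":0},{"linear":[0,-11.6,-1.2],"roll":0},{"linear":[0,-10,-1.2],"roll":0},{"linear":[0,-9,-1.2],"roll":0},{"linear":[0,-8,-1.2],"roll":0},{"linear":[0,-7,-1.3],"roll":0},{"linear":[0,-6,-1.3],"roll":0},{"linear":[0,-5.2,-1.3],"roll":0},{"linear":[0,-5.2,-1.3],"roll":0}]'
python3 w.py w19.png
python3 -m jog '[{"linear":[0,0.2,0],"roll":0},{"linear":[0,0.4,0],"roll":0},{"linear":[0,0.4,0],"roll":0}]'
python3 -m jog '[{"linear":[0,0.2,0],"roll":0},{"linear":[0,0.4,0],"roll":0},{"linear":[0,0.4,0],"roll":0}]'
python3 w.py w20.png
```

```text
time: 25.05
eef_pos: [0.6723, -0.0097, 0.1436]
tcp_rot: [[-0.987, 0.16, 0.004], [0.16, 0.987, 0.002], [-0.004, 0.002, -1.0]]
contact_force: [-0.3, 0.3, 0.0]
gripper_width: 0.0006
finger_force: 0.1
t 25.05 tcp rel hub mm [-19.4  -2.8  38.6] F [-0.3  0.3  0. ]
arm angle mod 90: [81 84 83  2] [ -9.2  -9.4  -9.5 -10.7]
time: 25.4
eef_pos: [0.6707, -0.009, 0.1414]
tcp_rot: [[-0.987, 0.163, -0.001], [0.164, 0.987, -0.0], [0.001, -0.0, -1.0]]
contact_force: [-0.5, -2.3, 2.3]
gripper_width: 0.0004
finger_force: 1.1
time: 25.7
eef_pos: [0.6716, -0.0044, 0.1414]
tcp_rot: [[-0.987, 0.163, -0.0], [0.163, 0.987, 0.0], [0.0, 0.0, -1.0]]
contact_force: [-0.1, -2.2, 2.9]
gripper_width: 0.0
finger_force: 1.3
t 25.7 tcp rel hub mm [-14.3  -1.3  36.4] F [-0.1 -2.2  2.9]
arm angle mod 90: [86 87  1 88] [-2.7 -3.5 -8.1 -8.4]
```

```bash
for i in 1; do :; done
python3 -m jog '[{"linear":[0,0.2,0],"roll":0},{"linear":[0,0.4,0],"roll":0},{"linear":[0,0.4,0],"roll":0}]' | grep -E 'eef_pos|contact'
python3 -m jog '[{"linear":[0,0.2,0],"roll":0},{"linear":[0,0.3,0],"roll":0},{"linear":[0,0.3,0],"roll":0}]' | grep -E 'eef_pos|contact'
python3 -m jog '[{"linear":[0,0.2,0],"roll":0},{"linear":[0,0.3,0],"roll":0},{"linear":[0,0.3,0],"roll":0}]' | grep -E 'eef_pos|contact'
python3 w.py w21.png
```

```text
eef_pos: [0.6724, -0.0, 0.1413]
contact_force: [-0.1, -2.4, 1.8]
eef_pos: [0.6728, 0.0026, 0.1412]
contact_force: [0.2, -0.6, 1.0]
eef_pos: [0.6731, 0.0048, 0.1411]
contact_force: [-0.2, -3.0, -1.5]
t 26.65 tcp rel hub mm [-4.9 -1.2 36.1] F [-0.2 -3.  -1.5]
arm angle mod 90: [31 30 24 13] [-3.5 -5.6 -7.1 -7.5]
```

```bash
python3 -m jog '[{"linear":[0,0.2,0],"roll":0},{"linear":[0,0.3,0],"roll":0},{"linear":[0,0.3,0],"roll":0}]' | grep -E 'eef_pos|contact'
python3 -m jog '[{"linear":[0,0.2,0],"roll":0},{"linear":[0,0.3,0],"roll":0},{"linear":[0,0.3,0],"roll":0}]' | grep -E 'eef_pos|contact'
python3 -m jog '[{"linear":[0,0.2,0],"roll":0},{"linear":[0,0.3,0],"roll":0},{"linear":[0,0.3,0],"roll":0}]' | grep -E 'eef_pos|contact'
python3 w.py w22.png
```

```text
eef_pos: [0.6735, 0.0078, 0.1412]
contact_force: [-0.4, -5.7, -1.9]
eef_pos: [0.6735, 0.0081, 0.1412]
contact_force: [-1.1, -8.2, -2.1]
eef_pos: [0.6736, 0.0083, 0.1411]
contact_force: [-1.5, -11.6, -1.6]
t 27.6 tcp rel hub mm [-1.4 -1.1 36.1] F [ -1.5 -11.6  -1.6]
arm angle mod 90: [26 33 28 32] [-1.3 -1.8 -2.2 -3.5]
```

The finger is stationary while the force climbs (5.7, 8.2, 11.6 N), so the stop is reached at the expected arm angle. I'll ease off, lift and check the angle.

```bash
python3 -m jog '[{"linear":[0,0.3,0],"roll":0},{"linear":[0,0.3,0],"roll":0},{"linear":[0,-1,0],"roll":0},{"linear":[0,-1.5,0],"roll":0},{"linear":[0,-1.5,0],"roll":0},{"linear":[0,-1.5,-4],"roll":0},{"linear":[0,-1.5,-9],"roll":0},{"linear":[0,-1.5,-14],"roll":0},{"linear":[0,-1.5,-16],"roll":0},{"linear":[0,-1.5,-16],"roll":0},{"linear":[0,-1.5,-16],"roll":0}]' 1
python3 w.py w23.png
python3 - <<'E'
from h import *
w=cv2.imread('pics/w23.png'); s=viewer.get_image('side')[:,:,::-1]; cv2.imwrite('pics/s23.png',s)
print(); tips('wrist',['lid_handle','lid_hinge','wheel_hub']); tips('side',['lid_handle','lid_hinge'])
cv2.imwrite('pics/m2.png',np.hstack([cv2.resize(w[0:300,200:500],(400,400)),cv2.resize(s[170:290,200:320],(400,400))]))
E
```

```text
time: 28.75
eef_pos: [0.6722, 0.0016, 0.3014]
tcp_rot: [[-0.987, 0.161, 0.0], [0.161, 0.987, 0.003], [0.0, 0.003, -1.0]]
contact_force: [-0.0, 0.8, -0.3]
gripper_width: 0.0802
finger_force: 0.0
t 28.75 tcp rel hub mm [ -8.3  -0.9 196.4] F [-0.   0.8 -0.3]
arm angle mod 90: [10  9 11  8] [16.1 16.  12.9  9.7]

wrist lid_handle 0.95 [ 0.5115 -0.0071  0.1814]
wrist lid_hinge 0.58 [0.5379 0.1371 0.135 ]
wrist wheel_hub 0.58 [0.671  0.0064 0.1061]
side lid_handle 0.91 [ 0.5106 -0.0048  0.1839]
side lid_handle 0.64 [0.6716 0.0058 0.1037]
```

View pics/m2.png

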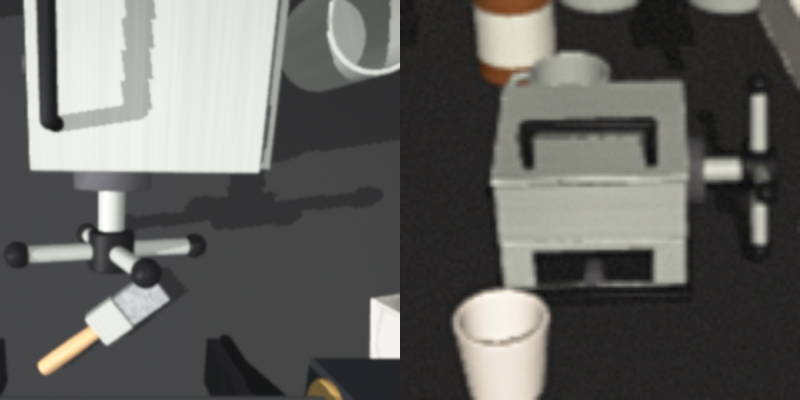

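The montage shows the wheel with its top ball leaning to the hinge side, at crop (146,273). The lid is shut and the bystanders have not moved. A ball fit will give the angle.

```bash
python3 - <<'E'
from f import *
s=telemetry.read_state()
ballfit([[309.5,204.8],[347.7,183.8],[266,176],[212.8,191]],np.array([[-.987,.161,0],[.161,.987,.003],[0,.003,-1]]),np.array([.6722,.0016,.3014]),17)
R2=np.array([[np.cos(th),-np.sin(th)],[np.sin(th),np.cos(th)]])
M={'h':(-.03,-.155),'g':(.078,0),'b':(-.072,0),'m':(0,0)}
O=[('m',(.5239,.0631)),('m',(.5248,.0627)),('h',(.6727,.0099)),('h',(.673,.0086)),('g',(.5398,.1453)),('g',(.5387,.1363)),('g',(.5381,.1366)),('g',(.5379,.1371)),('g',(.5406,.1428)),('g',(.5395,.1397)),('b',(.516,-.0079)),('b',(.5142,-.0034)),('b',(.5113,-.0053)),('b',(.5115,-.0071)),('b',(.5106,-.0048)),('b',(.5135,-.0023))]
t2,RR,t=fit([(M[k],w) for k,w in O]); print(t2,t)
for f in np.array([0,.25,.5,.75,1,1.25,1.5,1.7,1.85]):
    x=.078-.15*np.cos(f)+.05*np.sin(f); z=.132+.15*np.sin(f)+.05*np.cos(f)
    print(f,end=' '); shift([*(RR@[x,0]+t),z-.008],t2,s)
E
```

```text
16.191513321571094 [0.67314961 0.00787946 0.10895348] [ 0.1  0.4 -0.4 -0.3  0.5 -0.8 -0.1  0.5]
tip px [[303.07387024 250.07253847]
 [254.4122709  249.99410835]]
1.3971919641808648 [0.52530658 0.06428042]
0.0 target [ 0.513 -0.007  0.174] cm [15.58 -3.2  12.67] roll 0.01
0.25 target [0.516 0.01  0.21 ] cm [15.56 -1.49  9.11] roll 0.01
0.5 target [0.52  0.035 0.24 ] cm [15.54  1.04  6.09] roll 0.01
0.75 target [0.526 0.067 0.263] cm [15.52  4.23  3.78] roll 0.01
1.0 target [0.532 0.103 0.277] cm [15.48  7.9   2.34] roll 0.01
1.25 target [0.539 0.141 0.282] cm [15.45 11.82  1.85] roll 0.01
1.5 target [0.546 0.18  0.277] cm [15.41 15.73  2.35] roll 0.01
1.7 target [0.551 0.209 0.266] cm [15.38 18.69  3.43] roll 0.01
1.85 target [0.554 0.229 0.254] cm [15.35 20.74  4.62] roll 0.01
```

The wheel is at 16.2° mod 90, which matches the stop (8.15 rad ≙ 17°). Next I'll grasp the lid bar.

```bash
python3 -m jog '[{"linear":[4,-1,0],"roll":0},{"linear":[8,-2,0],"roll":0},{"linear":[12,-3.2,0],"roll":0.01},{"linear":[15.6,-3.2,0],"roll":0.01},{"linear":[15.6,-3.2,2],"roll":0.01},{"linear":[15.6,-3.2,5],"roll":0.01},{"linear":[15.6,-3.2,8],"roll":0.01},{"linear":[15.6,-3.2,11],"roll":0.01},{"linear":[15.6,-3.2,12.5],"roll":0.01},{"linear":[15.6,-3.2,13.4],"roll":0.01},{"linear":[15.6,-3.2,13.4],"roll":0.01},{"linear":[15.6,-3.2,13.4],"roll":0.01}]' 1
python3 -m jog '[{"linear":[0,0,0],"roll":0},{"linear":[0,0,0],"roll":0},{"linear":[0,0,0],"roll":0},{"linear":[0,0,0],"roll":0},{"linear":[0,0,0],"roll":0},{"linear":[0,0,0],"roll":0}]' 0
```

```text
time: 30.3
eef_pos: [0.5137, -0.0069, 0.168]
tcp_rot: [[-0.985, 0.173, 0.001], [0.173, 0.985, 0.0], [-0.001, 0.0, -1.0]]
contact_force: [-0.5, 0.3, 0.3]
gripper_width: 0.0871
finger_force: 0.0
time: 30.9
eef_pos: [0.5131, -0.0068, 0.1675]
tcp_rot: [[-0.985, 0.173, 0.0], [0.173, 0.985, 0.0], [-0.0, 0.0, -1.0]]
contact_force: [-0.2, -0.6, 0.1]
gripper_width: 0.047
finger_force: 0.0
```

```bash
python3 -m jog '[{"linear":[0,0,0],"roll":0},{"linear":[0,0,0],"roll":0},{"linear":[0,0,0],"roll":0},{"linear":[0,0,0],"roll":0},{"linear":[0,0,0],"roll":0},{"linear":[0,0,0],"roll":0},{"linear":[0,0,0],"roll":0}]' 0
```

```text
time: 31.6
eef_pos: [0.513, -0.0077, 0.1673]
tcp_rot: [[-0.985, 0.173, -0.0], [0.173, 0.985, -0.001], [0.0, -0.001, -1.0]]
contact_force: [-0.4, -2.9, -0.8]
gripper_width: 0.0088
finger_force: 27.2
```

The grip holds, but the width is 8.8 mm on a 12 mm bar, so the pads are off its centre. I'll open a little, go 7 mm lower and regrip.

```bash
python3 -m jog '[{"linear":[0,0,0],"roll":0},{"linear":[0,0,0],"roll":0},{"linear":[0,0,0],"roll":0},{"linear":[0,0,0.3],"roll":0},{"linear":[0,0,0.7],"roll":0},{"linear":[0,0,0.7],"roll":0}]' 0.35
python3 -m jog '[{"linear":[0,0,0],"roll":0},{"linear":[0,0,0],"roll":0},{"linear":[0,0,0],"roll":0},{"linear":[0,0,0],"roll":0},{"linear":[0,0,0],"roll":0},{"linear":[0,0,0],"roll":0}]' 0
```

```text
time: 32.2
eef_pos: [0.5126, -0.0066, 0.1597]
tcp_rot: [[-0.985, 0.173, -0.001], [0.173, 0.985, 0.0], [0.001, -0.0, -1.0]]
contact_force: [-0.1, 0.2, -0.1]
gripper_width: 0.0303
finger_force: 0.0
time: 32.8
eef_pos: [0.5131, -0.0077, 0.1605]
tcp_rot: [[-0.985, 0.173, -0.0], [0.173, 0.985, -0.001], [-0.0, -0.001, -1.0]]
contact_force: [-1.2, -3.9, 0.4]
gripper_width: 0.0111
finger_force: 30.0
```

```bash
python3 -m jog '[{"linear":[0,0.35,-1],"roll":0},{"linear":[0,0.9,-2],"roll":0},{"linear":[0,1.7,-3.55],"roll":0},{"linear":[0,2.9,-5.2],"roll":0},{"linear":[0,4.25,-6.6],"roll":0},{"linear":[0,5.8,-7.9],"roll":0},{"linear":[0,7.4,-8.9],"roll":0},{"linear":[0,9.2,-9.7],"roll":0},{"linear":[0,11.1,-10.3],"roll":0},{"linear":[0,11.1,-10.3],"roll":0},{"linear":[0,11.1,-10.3],"roll":0}]' 0
```

```text
time: 33.9
eef_pos: [0.5333, 0.1024, 0.2686]
tcp_rot: [[-0.985, 0.172, 0.003], [0.172, 0.985, 0.001], [-0.003, 0.002, -1.0]]
contact_force: [-6.0, -5.7, 18.2]
gripper_width: 0.0106
finger_force: 30.0
```

```bash
python3 -m jog '[{"linear":[0,1.9,-0.6],"roll":0},{"linear":[0,3.9,-0.8],"roll":0},{"linear":[0,5.9,-0.7],"roll":0},{"linear":[0,7.8,-0.4],"roll":0},{"linear":[0,9.3,0.1],"roll":0},{"linear":[0,10.8,0.7],"roll":0},{"linear":[0,11.8,1.2],"roll":0},{"linear":[0,12.6,1.7],"roll":0},{"linear":[0,12.6,1.7],"roll":0},{"linear":[0,12.6,1.7],"roll":0}]' 0
python3 - <<'E'
from h import *
for c in('side','top'): save(c,c+'30.png'); tips(c,['lid_handle','lid_hinge'])
E
```

```text
time: 34.9
eef_pos: [0.5528, 0.2237, 0.2511]
tcp_rot: [[-0.985, 0.175, -0.003], [0.175, 0.985, -0.002], [0.003, -0.002, -1.0]]
contact_force: [-11.5, -8.3, 23.7]
gripper_width: 0.0004
finger_force: 12.4
side lid_hinge 0.62 [0.5397 0.141  0.1326]
top lid_handle 0.67 [0.5557 0.2268 0.2649]
top lid_hinge 0.66 [0.5405 0.1445 0.1323]
```

The bar has come out of the grip near the end, and the lid is measured at about 1.8 rad. I'll lift straight up gently and check that it stays there.

```bash
python3 -m jog '[{"linear":[0,0,-0.5],"roll":0},{"linear":[0,0,-1],"roll":0},{"linear":[0,0,-2],"roll":0},{"linear":[0,0,-4],"roll":0},{"linear":[0,0,-7],"roll":0},{"linear":[0,0,-10],"roll":0},{"linear":[0,0,-12],"roll":0},{"linear":[0,0,-12],"roll":0},{"linear":[0,0,-12],"roll":0}]'
python3 - <<'E'
from h import *
N=['lid_handle','lid_hinge','mill','wheel_hub','brush','cup','pitcher','jar','tamper','bowl']
for c in('side','top','wrist'): save(c,c+'31.png'); tips(c,N if c!='wrist' else N[:2])
E
```

```text
time: 36.1
eef_pos: [0.5538, 0.2268, 0.366]
tcp_rot: [[-0.985, 0.173, -0.001], [0.173, 0.985, -0.0], [0.001, -0.0, -1.0]]
contact_force: [0.5, -0.8, -0.8]
gripper_width: 0.0006
finger_force: 0.0
side lid_handle 0.23 [ 0.5237  0.0641 -0.0029]
side lid_hinge 0.95 [0.5385 0.1378 0.1289]
side mill 0.88 [ 0.527   0.0611 -0.0046]
side wheel_hub 0.9 [0.6719 0.0048 0.1027]
side brush 0.95 [ 7.797e-01 -2.310e-02 -2.000e-04]
side cup 0.71 [ 0.4123 -0.1258  0.0045]
side jar 0.67 [0.4934 0.4409 0.0005]
side bowl 0.59 [ 0.6158 -0.4361  0.0007]
top lid_handle 0.62 [0.5567 0.2294 0.2677]
top lid_hinge 0.62 [0.5391 0.1404 0.1314]
top mill 0.72 [ 0.5247  0.0614 -0.0029]
top wheel_hub 0.96 [0.6748 0.0103 0.1034]
top brush 0.9 [ 7.796e-01 -2.130e-02  7.000e-04]
top cup 0.58 [ 0.4161 -0.1259  0.0012]
top pitcher 0.3 [0.542  0.1419 0.1313]
top jar 0.94 [0.4912 0.4407 0.0008]
top tamper 0.68 [ 0.4261 -0.4139  0.0031]
top tamper 0.43 [0.4904 0.4415 0.0027]
top bowl 0.98 [ 6.148e-01 -4.333e-01  1.000e-04]
wrist lid_handle 0.81 [0.5526 0.2277 0.2629]
wrist lid_hinge 0.6 [0.5384 0.1359 0.1328]
```

```bash
python3 -c "
from cell import arm
print(arm.finish_job())"
```

```text
the job is handed in; nothing more can be done
None
```

The job is handed in, though no verdict came back. The wheel stopped turning against its stop (fitted at about 8.13 rad), and the lid measures about 1.83 rad, resting open. The five bystanders I could re-locate are where they stood; the pitcher was not re-detected in the last pictures, but nothing came near it.

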